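# Uncover the lapping machine and hold its spindle lock down

## Robot

A 7-joint arm with a two-finger parallel gripper is mounted at the origin on the work surface. World frame = base frame: x ahead of the robot, y to its left, z up, the work surface at z = 0. Lengths are in mm, angles in rad, forces in N, time in s.
With the tool pointing down it reaches from about 400 to 875 mm from the base axis. Payload 4.4 kg.
Tool frame: the origin (TCP) lies at the very end of the fingers, on their centre line; the grasp point (between the pads) lies 19 mm behind it; z points along the fingers, y is the line along which they close (so a half turn about z gives the same grasp; the last joint's range is limited). The gripper opens to 85 mm and grips with 20 to 120 N. Pads are 22 mm wide; open, the fingers measure 114 mm over their backs; the gripper's body (76 mm by 85 mm) begins 54 mm behind the grasp point. The pads swing forward as they close: fully open they stand 13 mm farther back than shut.
Start: joints at [-1.262, 0.628, 0.038, 1.517, -0.027, 0.996, -0.02], TCP at [237.934, 604.901, 231.313] pointing down, gripper open.
Joint ranges: [-3.06, 3.06], [-0.37, 2.12], [-1.25, 1.32], [0.18, 2.47], [-1.1, 4.24], [0.23, 1.98], [-2.94, 2.94]. Speed limits (rad/s): [2.57, 2.57, 3.14, 3.14, 3.14, 3.14, 3.14].

## Interface

Orientations are given as [roll, pitch, yaw] about the fixed x, y, z axes, in that order (R = Rz(yaw) Ry(pitch) Rx(roll)).
In Python, from cell import ctrl gives the robot as it stands.
- The arm moves only by the tool step_arm, never from a script. Its argument "series" is a list that holds one entry, the list of rows, each a list of 7 numbers: the turn, a rotation vector about the tool's x, y, z as a fraction of full scale, then the shift along the tool's x, y, z as a fraction of full scale, then the closure, from 0 (fully open) to 1 (shut). In form: [[[ax, ay, az, tx, ty, tz, gripper], ...]]. A call has 1 to 12 rows; each row shifts and turns the commanded pose from where the row before left it, along the tool's axes as they then stand; what a row does not reach is not made up. Full scale, the value 1, is 150 mm for a shift and 45 degrees for a turn. A row lasts 1/10 s, in which the tool goes at most 50 mm and 8.59 degrees, less where a joint would pass 70% of its speed; a pose out of reach is approached as far as the arm can. A call with a number of a shift or a turn outside -1 to 1 is refused whole. A call with a gripper value outside its range is refused whole. The fingers move at their own pace and stop on an object; the grip force is fixed at half the most. Time passes only in rows, so rows that do not move let the fingers close. It gives the time, the measured TCP pose, the force, the opening and the grip force at its end, in the units of the state.
- ctrl.read_state(): the state, without advancing time (a new reading comes with each control period).
- ctrl.get_image(name): name is "scene" or "top" or "wrist"; returns a dict with "img" (384x512x3 uint8, red, green, blue), "fx", "fy", "cx", "cy" (pixels), "dist" ([k1, k2, p1, p2, k3] as OpenCV has them; the pictures are not rectified), "R" (3x3) and "t" (3): a world point X has camera coordinates R X + t. Camera axes: x right, y down, z forward; pixel columns grow to the right and rows downward; lengths in mm; the calibration is good to about 2 mm. A picture is of the moment at which its call begins. There is no depth.
- ctrl.finish_job(): hands the job in; it is judged then, once.
Trained networks look in a picture, given as the dict that the camera call returned (one of the last four; its "shot" number tells which), for a name from the list of things; names that differ only in an ending like _2 or _b are one class to them, and where a whole thing is asked for, a point or a joint stands for the part that bears it (a point fixed in the world has none). Each returns a list of dicts, best first, with "score" (0 to 1); they miss things now and then, are a little off and sometimes report something else, mostly with a low value. They report only what shows in the picture. A call takes as long as a camera call. They do not tell look-alikes from the thing itself.
- ctrl.recognise(picture, thing): "centre" ([column, row] in pixels, amid what is visible of it).
The state is a dict: "clock": time; "qpos": joint angles; "qd": joint speeds; "tau": joint torques, N m; "eef_pos": TCP position; "tool_rot": TCP orientation; "force": force on the tool from outside, world axes, zero at the start; "torque": the same for the moment, N m; "width": finger opening in mm; "gripper_force": force on a finger pad.
Only numpy, scipy, OpenCV 4.12 (cv2) and the standard library are available. Lean on these libraries where they do the work, as an engineer would, in place of code of your own. Each camera call takes 0.05 s, during which the arm holds its last target. There are 200 camera calls.

## Task

Lift the round dust cover off the lapping machine by its knob and lay it down gently, right way up, on the middle of the rubber mat. Then push the machine's spring-loaded spindle-lock plunger right down to its stop and keep it there so that I can undo the nut on the lap: finish while still holding it down, do not let it up. Leave the other things on the bench where they stand.

Things in the scene. Friction and masses are not known exactly. Their poses are not given: they have to be found in the camera images.
- machine: Lapping machine: green box with a grey deck, 300 mm (its x) by 260 mm (its y), fixed to the bench, deck 115 mm above the bench. Origin: centre of its underside; front faces its -x, z up. On the deck's front strip: a fixed speed dial with a bar grip (40 across, 21 tall, at x -112, y -55) and the spindle-lock plunger (x -105, y +70). Rear right (x +128, y -105): a post 58 tall; its tool-rest arm points to +x.
- spindle (a point): Centre of the mouth of the machine's round aluminium bowl, on the upright spindle axis, 140 mm above the bench (machine x +40, y 0). The bowl is 184 mm across outside and stands 25 above the deck; in it, hidden until the cover is off, lie the dark steel lap disc (150 across) and its hexagon nut.
- cover: Loose round aluminium dust cover over the machine's bowl: 196 mm across, flat top 21 above the rim of its skirt, skirt 191 inside (3.5 clear of the bowl all round, overlapping it by 18), 0.2 to 0.42 kg. Origin: centre of the skirt's lower rim, z up through the knob: 122 above the bench on the machine, 3 above the bench when lying right way up on the mat.
- cover_knob (a point): Point to grip on the cover's black plastic knob, on its axis, 45 mm above the cover's origin (24 above its flat top). The knob is round: neck 20 across from the cover's top to 11 above it, head 34 across from about 16 to 33 above it, top 36 above the cover's top.
- mat: Dark rubber bench mat, 260 x 260 x 3 mm, fixed, lying bare on the bench on the other side from the machine (which side is which varies). Origin: centre of its underside, on the bench.
- lock_top (a point): Centre of the top of the spindle-lock plunger's black round cap, 28 mm across; it goes down with the plunger. Released it is 149 mm above the bench (34 above the deck), fully pressed 139. The cap is 10 thick, on a 12 mm steel pin in a steel bush; it stands 55 mm clear of the bowl.
- lock (a joint): Travel of the spindle-lock plunger (m): 0 released, 0.010 right down at its stop, moving straight down. A spring pushes it back up: 4 N starts it, 12 N holds it at the stop.
- oiler: Bystander: small white bottle, 38 mm across, 105 mm tall, standing between machine and mat. Origin: centre of its underside.
- beaker: Bystander: steel beaker, 64 mm across, 85 mm tall, beyond the gap between machine and mat. Origin: centre of its underside.
- spanner: Bystander: steel spanner 170 mm long, lying on the bench off to the robot's right. Origin: on its underside, near its middle; x along it.
- bit_block: Bystander: wooden block 110 x 55 x 24 mm with two rows of small steel bits standing in it (up to 54 mm tall in all), off to the robot's left. Origin: centre of its underside.
There are look-alikes about, which are no part of the job. Of the things that look like the cover, the smaller one is meant.

How it is judged (in metres and radians):
On the way, in this order (a step that is already met when the one before it is completed fails the run):
1. the dust cover is lifted clear, up off the machine's bowl (height (world z) of cover above 0.145 m), for 0.1 s.
2. the cover lies right way up on the mat, within 50 mm of its middle, let go and at rest (horizontal distance between cover and mat below 0.05 m and height (world z) of cover below 0.01 m and angle between cover's own z axis and vertical below 0.08 rad and linear speed of cover below 0.03 m/s and contact force between each of the fingers, the arm and cover below 0.1 N), for 0.2 s.
3. the spindle lock is held down at its stop (8.5 mm or more of its 10 mm) (value of joint lock above 0.0085 m and contact force between any of the fingers, the arm and machine above 5 N), for 0.5 s.
At the end, for the whole second after the job is handed in: The robot is still holding the spindle-lock plunger down, at 8.5 mm or more of its 10 mm travel and with more than 5 N on it, while the cover lies at rest, right way up (within 0.08 rad) and let go, on the mat with its centre within 50 mm of the mat's (all of step 2 and all of step 3); the arm keeps its last pose, push and grip.
It fails at once if the cover is dropped: it comes down on the mat or bench faster than 0.5 m/s (height (world z) of cover below 0.015 m and linear speed of cover above 0.5 m/s).
It fails at once if the oiler is shifted by more than 25 mm or knocked over (distance of oiler from where it was at the start of the episode above 0.025 m or angle between oiler's own z axis and vertical above 0.5 rad).
It fails at once if the beaker is shifted by more than 25 mm or knocked over (distance of beaker from where it was at the start of the episode above 0.025 m or angle between beaker's own z axis and vertical above 0.5 rad).
It fails at once if the spanner is shifted by more than 25 mm (distance of spanner from where it was at the start of the episode above 0.025 m).
It fails at once if the bit block is shifted by more than 25 mm (distance of bit_block from where it was at the start of the episode above 0.025 m).
It also fails if it takes over 64 s, if anything falls off the work surface, if the arm or the gripper's body presses on something with over 40 N, if the wrist force passes 120 N, or if a joint passes its speed limit or range.

## Working session

There is one attempt and no reset: what is moved stays moved. The work goes in short steps, Python scripts to look and compute and a tool call to move; the robot and the scene stay as the last step left them, time stands still between calls to the robot, and variables do not carry over. Pictures are saved under pics/ and viewed, at most 10 in all, crops included, and the job is handed in when it is done.

Besides the shell and the picture viewer there is one more tool, called after "Emit:" as name(argument=value, ...), one argument or row to a line, values as JSON. step_arm: Moves the arm, as the interface text tells. Shift numbers are shares of 150 mm and turn numbers shares of 45 degrees, none past 1 either way. Its arguments: {"type":"object","properties":{"series":{"type":"array","items":{"type":"array","items":{"type":"array","items":{"type":"number","minimum":-1,"maximum":1}}}}},"required":["series"]}

```bash
mkdir -p pics
cat > h.py <<'E'
import numpy as np, cv2
from cell import ctrl
def ray(p,uv):
    K=np.array([[p['fx'],0,p['cx']],[0,p['fy'],p['cy']],[0,0,1.]])
    n=cv2.undistortPoints(np.array([[uv]],float),K,np.array(p['dist'],float))[0,0]
    R=np.array(p['R']);t=np.array(p['t'])
    return -R.T@t, R.T@np.array([n[0],n[1],1])
def atz(p,uv,z):
    o,d=ray(p,uv); return o+d*(z-o[2])/d[2]
def proj(p,X):
    K=np.array([[p['fx'],0,p['cx']],[0,p['fy'],p['cy']],[0,0,1.]])
    return cv2.projectPoints(np.array(X,float).reshape(-1,1,3),cv2.Rodrigues(np.array(p['R'],float))[0],np.array(p['t'],float),K,np.array(p['dist'],float))[0][:,0]
def save(p,n,s=1):
    cv2.imwrite('pics/'+n,cv2.resize(p['img'][:,:,::-1],None,fx=s,fy=s,interpolation=cv2.INTER_CUBIC))
E
python3 - <<'E'
from h import *
np.set_printoptions(precision=1,suppress=True)
s=ctrl.read_state();print(s['eef_pos'],s['tool_rot'],s['width'],s['force'])
Z=dict(cover=143,cover_knob=167,lock_top=149,mat=3,machine=115,oiler=50,beaker=42,spanner=3,bit_block=24)
P={n:ctrl.get_image(n) for n in('top','scene')}
for n,p in P.items():
    save(p,n+'0.png',1.5 if n=='top' else 1.5)
    for k,z in Z.items():
        for r in ctrl.recognise(p,k)[:3]: print(n,k,round(r['score'],2),np.array(r['centre']),atz(p,r['centre'],z)[:2])
E
```

```text
[237.7 604.3 230.4] [-3.1  0.   2.8] 85.25784536819452 [0.1 0.5 0.4]
top cover 0.93 [183.6 175.9] [547.9 275.7]
top cover_knob 0.84 [180.5 285.5] [176.5 277.3]
top cover_knob 0.66 [186.6 180.1] [529.1 260.9]
top mat 0.97 [321.7 178. ] [ 560.6 -226.1]
top oiler 0.67 [260.4 206.9] [447.2   9.4]
top beaker 0.78 [261.6 114.9] [798.3   1.7]
top spanner 0.72 [407.  194.4] [ 495.3 -555.8]
top bit_block 0.59 [114.6 188.6] [522.3 560.5]
top bit_block 0.59 [171.2 221.6] [396.8 341. ]
scene cover 0.92 [357.1 181.1] [294.5 332.8]
scene cover 0.75 [306.  232.1] [569.  258.4]
scene cover_knob 0.62 [312.5 231. ] [572.9 278.2]
scene lock_top 0.52 [342.3 196.2] [386.8 310.8]
scene mat 0.73 [180.5 200.1] [ 553.4 -236.7]
scene machine 0.82 [312.2 258.7] [630.1 306.2]
scene machine 0.44 [119.2 163.7] [ 581.8 -465.1]
scene oiler 0.73 [251.2 197.8] [457.   10.9]
scene oiler 0.3 [179.6 202.4] [ 592.7 -205.8]
scene beaker 0.83 [193.9 270.6] [794.8 -15. ]
scene spanner 0.45 [115.3 163. ] [ 512.4 -580.1]
scene bit_block 0.73 [397.2 288.6] [552.5 563.1]
scene bit_block 0.72 [309.5 232.7] [483.9 249.5]
scene bit_block 0.34 [248.6 197.5] [441.1  -8.4]
```

View pics/top0.png

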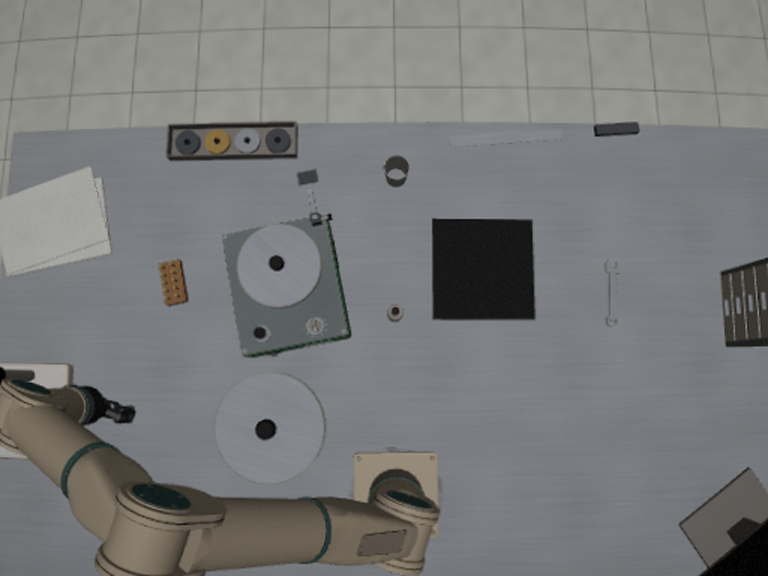

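View pics/scene0.png

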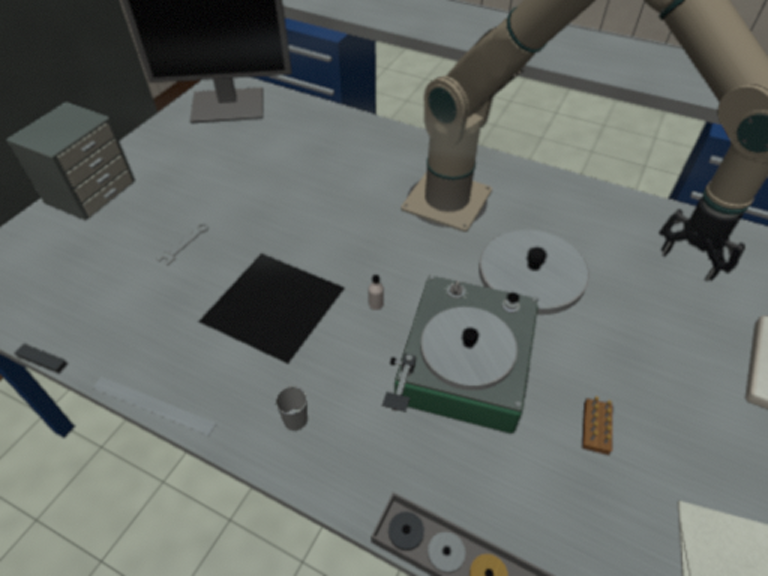

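The top view shows the small cover's knob on the machine at about (277,263)/1.5 px. The plunger is at (260,333)/1.5, the dial at (315,325)/1.5 and the bare mat at (483,269)/1.5. The larger look-alike cover lies near the base.

Run:
```python
from h import *
np.set_printoptions(precision=1,suppress=True)
a=ctrl.get_image('top');b=ctrl.get_image('scene')
def tri(u,v):
    A=[];y=[]
    for p,uv in((a,u),(b,v)):
        o,d=ray(p,uv);d/=np.linalg.norm(d);M=np.eye(3)-np.outer(d,d);A.append(M);y.append(M@o)
    return np.linalg.lstsq(np.vstack(A),np.hstack(y),rcond=None)[0]
c=1.5
for n,u,v,z in(('knob',(277,263),(470,337),172),('lock',(260,332),(514,298),149),('dial',(315,325),(456,289),136)):
    u=np.array(u)/c;v=np.array(v)/c
    print(n,tri(u,v),atz(a,u,z)[:2],atz(b,v,z)[:2])
# disc outline in top: bright pixels
p=a
print('disc',atz(a,np.array((279,265))/c,143)[:2])
for q in((432,219),(534,219),(535,319),(433,320)): print('mat',atz(a,np.array(q)/c,3)[:2])
for q in((223,235),(328,218),(350,336),(243,356)): print('mach',atz(a,np.array(q)/c,115)[:2])
s=ctrl.read_state();print(s['tool_rot'])
```

```text
knob [546.3 269.9 161.1] [544.8 266.9] [553.7 272.7]
lock [390.  311.8 140.4] [390.3 307.5] [396.2 315.3]
dial [407.2 186.3 121.1] [406.6 183.7] [419.2 190.8]
disc [545.1 267.3]
mat [686.2 -99.5]
mat [ 685.7 -363.9]
mat [ 426.9 -356. ]
mat [426.6 -97.5]
mach [623.7 408. ]
mach [662.4 157.2]
mach [382.1 104.7]
mach [336.8 353.4]
[ 3.1 -0.   2.8]
```

```bash
cat >> h.py <<'E'
from scipy.spatial.transform import Rotation as Ro
def go(x,y,z):
    "needed tool-frame shift (shares of 150) and turn to upright (shares of 45deg)"
    s=ctrl.read_state();R=Ro.from_euler('xyz',s['tool_rot']);d=np.array([x,y,z])-s['eef_pos']
    up=Ro.from_euler('xyz',[np.pi,0,s['tool_rot'][2]])
    print('pos',np.round(s['eef_pos'],1),'rot',np.round(s['tool_rot'],3),'q',np.round(s['qpos'],2),'F',np.round(s['force'],1),'w',round(s['width'],1),'t',s['clock'])
    print('shift',np.round(R.inv().apply(d)/150,3),'dist',round(np.linalg.norm(d)),'turn',np.round((R.inv()*up).as_rotvec(degrees=True)/45,3))
E
python3 -c "
from h import *
go(547,269,260)"
```

```text
pos [237.9 604.9 231.3] rot [ 3.142 -0.     2.767] q [-1.26  0.63  0.04  1.52 -0.03  1.   -0.02] F [ 1.1 -0.3 -1. ] w 85.0 t 1.1
shift [-2.737 -1.33  -0.191] dist 457 turn [ 0. -0. -0.]
```

Emit:
step_arm(
  series=[
    [[0, 0, 0, -0.1, -0.05, -0.06, 0], [0, 0, 0, -0.24, -0.117, -0.06, 0], [0, 0, 0, -0.24, -0.117, -0.06, 0], [0, 0, 0, -0.24, -0.117, 0, 0], [0, 0, 0, -0.24, -0.117, 0, 0], [0, 0, 0, -0.24, -0.117, 0, 0], [0, 0, 0, -0.24, -0.117, 0, 0], [0, 0, 0, -0.24, -0.117, 0, 0], [0, 0, 0, -0.24, -0.117, 0, 0], [0, 0, 0, -0.24, -0.117, 0, 0], [0, 0, 0, -0.24, -0.117, 0, 0], [0, 0, 0, -0.24, -0.117, 0, 0]],
  ],
)

```text
clock: 2.3
eef_pos: [548.4, 264.9, 259.2]
tool_rot: [3.141, 0.001, 2.766]
force: [0.2, 0.4, 0.3]
width: 85.5
gripper_force: 0.0
```

Run:
```python
from h import *
go(547,269,260)
p=ctrl.get_image('wrist');save(p,'w1.png',1.4)
for k in('cover_knob','lock_top','cover'):
    for r in ctrl.recognise(p,k)[:2]:print(k,round(r['score'],2),np.round(r['centre'],1),[np.round(atz(p,r['centre'],z)[:2],1) for z in(143,149,172,179)])
```

```text
pos [548.4 264.9 259.2] rot [3.141e+00 1.000e-03 2.766e+00] q [-0.54  0.54  0.06  1.61 -0.04  1.    0.73] F [0.2 0.4 0.3] w 85.5 t 2.3
shift [ 0.019  0.022 -0.005] dist 4 turn [0.    0.001 0.   ]
cover_knob 0.67 [260.1 171.6] [array([537.1, 272.8]), array([536. , 273.2]), array([531.6, 274.5]), array([530.3, 275. ])]
cover 0.59 [257.7 170.3] [array([535.4, 271.4]), array([534.3, 271.8]), array([530.1, 273.3]), array([528.8, 273.8])]
```

View pics/w1.png

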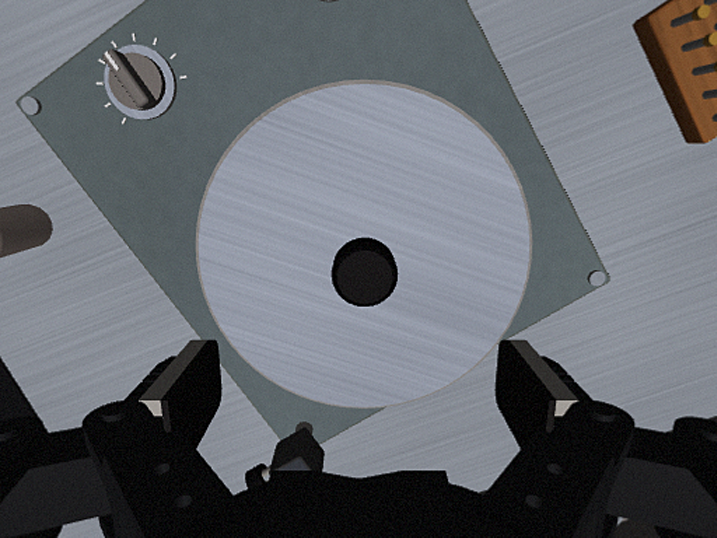

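The wrist view shows the knob top at (364,275)/1.4 px and the disc centre at (364,244)/1.4. The post is at the lower left, near (295,450), clear of the fingers.

Run:
```python
from h import *
p=ctrl.get_image('wrist')
print(atz(p,np.array((364,244))/1.4,143), atz(p,np.array((364.5,276))/1.4,179))
for q in((197,244),(531,244),(364,80),(364,408)):print(atz(p,np.array(q)/1.4,143))
print(atz(p,np.array((330,-14))/1.4,149))
x=atz(p,np.array((364,244))/1.4,143);y=atz(p,np.array((364.5,276))/1.4,179);m=(x+y)/2
go(m[0],m[1],200)
```

```text
[538.59783237 272.44123389 143.        ] [546.82464421 268.98871399 179.        ]
[503.32761873 183.4479251  143.        ]
[573.87026498 361.41594442 143.        ]
[457.10143664 304.41716329 143.        ]
[637.16824384 233.76385449 143.        ]
[412.03654664 304.22641397 149.        ]
pos [546.9 267.1 258.8] rot [ 3.141 -0.     2.766] q [-0.54  0.54  0.06  1.61 -0.04  1.    0.73] F [-0.2  1.  -0.3] w 85.3 t 2.55
shift [0.034 0.012 0.392] dist 59 turn [ 0. -0. -0.]
```

Emit:
step_arm(
  series=[
    [[0, 0, 0, 0.01, 0.017, 0.1, 0], [0, 0, 0, 0, 0, 0.15, 0], [0, 0, 0, 0, 0, 0.15, 0], [0, 0, 0, 0, 0, 0.1, 0], [0, 0, 0, 0, 0, 0.1, 0], [0, 0, 0, 0, 0, 0.05, 0], [0, 0, 0, 0, 0, 0.05, 0], [0, 0, 0, 0, 0, 0.03, 0], [0, 0, 0, 0, 0, 0.01, 0], [0, 0, 0, 0, 0, 0, 0]],
  ],
)

```text
clock: 3.55
eef_pos: [546.6, 270.9, 147.5]
tool_rot: [3.141, 0.0, 2.767]
force: [-0.5, -0.8, -0.0]
width: 85.3
gripper_force: 0.0
```

Run:
```python
from h import *
go(547,269,147)
p=ctrl.get_image('wrist');save(p,'w2.png',1.2)
```

```text
pos [546.6 270.9 147.5] rot [3.141 0.    2.767] q [-0.54  0.67  0.05  1.72 -0.05  0.76  0.73] F [-0.5 -0.8 -0. ] w 85.3 t 3.55
shift [-0.007 -0.011  0.003] dist 2 turn [0. 0. 0.]
```

View pics/w2.png

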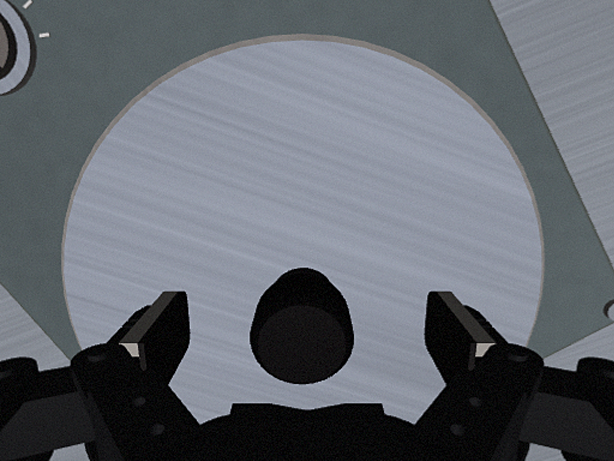

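The knob at (302,330)/1.2 px sits between the pads, which are centred on column 307. I'll close now.

Emit:
step_arm(
  series=[
    [[0, 0, 0, 0, 0, 0, 0.4], [0, 0, 0, 0, 0, 0, 0.6], [0, 0, 0, 0, 0, 0, 1], [0, 0, 0, 0, 0, 0, 1], [0, 0, 0, 0, 0, 0, 1], [0, 0, 0, 0, 0, 0, 1], [0, 0, 0, 0, 0, 0, 1], [0, 0, 0, 0, 0, 0, 1]],
  ],
)

```text
clock: 4.4
eef_pos: [546.5, 270.6, 147.8]
tool_rot: [-3.142, 0.0, 2.767]
force: [-1.4, -0.8, 5.6]
width: 32.0
gripper_force: 59.4
```

Emit:
step_arm(
  series=[
    [[0, 0, 0, 0, 0, -0.01, 1], [0, 0, 0, 0, 0, -0.02, 1], [0, 0, 0, 0, 0, -0.02, 1], [0, 0, 0, 0, 0, -0.02, 1], [0, 0, 0, 0, 0, -0.02, 1], [0, 0, 0, 0, 0, 0, 1], [0, 0, 0, 0, 0, 0, 1]],
  ],
)

```text
clock: 5.1
eef_pos: [546.5, 270.7, 160.9]
tool_rot: [3.141, 0.0, 2.767]
force: [0.1, -0.3, -2.4]
width: 31.7
gripper_force: 59.6
```

Run:
```python
from h import *
go(547,269,250)
p=ctrl.get_image('wrist');save(p,'w3.png',1.2)
```

```text
pos [546.5 270.7 160.9] rot [3.141 0.    2.767] q [-0.54  0.65  0.05  1.71 -0.05  0.78  0.73] F [ 0.1 -0.3 -2.4] w 31.7 t 5.1
shift [-0.007 -0.01  -0.594] dist 89 turn [0. 0. 0.]
```

View pics/w3.png

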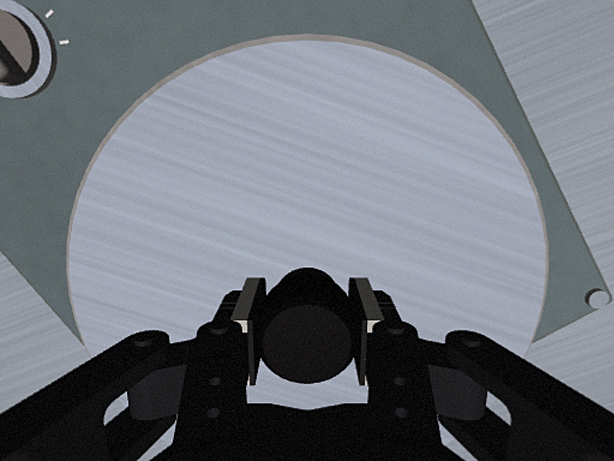

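The disc keeps its size and stays centred under the hand, so the cover came up with the gripper. The −2.4 N reading is its weight. I'll lift it clear.

Emit:
step_arm(
  series=[
    [[0, 0, 0, 0, 0, -0.03, 1], [0, 0, 0, 0, 0, -0.06, 1], [0, 0, 0, 0, 0, -0.08, 1], [0, 0, 0, 0, 0, -0.1, 1], [0, 0, 0, 0, 0, -0.1, 1], [0, 0, 0, 0, 0, -0.1, 1], [0, 0, 0, 0, 0, -0.08, 1], [0, 0, 0, 0, 0, -0.05, 1], [0, 0, 0, 0, 0, -0.02, 1], [0, 0, 0, 0, 0, 0, 1], [0, 0, 0, 0, 0, 0, 1]],
  ],
)

```text
clock: 6.25
eef_pos: [546.1, 270.5, 253.2]
tool_rot: [-3.141, -0.001, 2.767]
force: [0.1, 0.1, -3.1]
width: 32.2
gripper_force: 59.7
```

Run:
```python
from h import *
go(556,-229,254)
```

```text
pos [546.1 270.5 253.2] rot [-3.141e+00 -1.000e-03  2.767e+00] q [-0.54  0.55  0.06  1.61 -0.04  0.99  0.73] F [ 0.1  0.1 -3.1] w 32.2 t 6.25
shift [-1.28  -3.075 -0.004] dist 500 turn [-0.001 -0.001  0.   ]
```

Emit:
step_arm(
  series=[
    [[0, 0, 0, -0.017, -0.04, 0, 1], [0, 0, 0, -0.033, -0.08, 0, 1], [0, 0, 0, -0.05, -0.12, 0, 1], [0, 0, 0, -0.067, -0.16, 0, 1], [0, 0, 0, -0.067, -0.16, 0, 1], [0, 0, 0, -0.067, -0.16, 0, 1], [0, 0, 0, -0.067, -0.16, 0, 1], [0, 0, 0, -0.067, -0.16, 0, 1], [0, 0, 0, -0.067, -0.16, 0, 1], [0, 0, 0, -0.067, -0.16, 0, 1], [0, 0, 0, -0.067, -0.16, 0, 1], [0, 0, 0, -0.067, -0.16, 0, 1]],
  ],
)

```text
clock: 7.45
eef_pos: [551.5, -5.8, 253.9]
tool_rot: [-3.141, 0.0, 2.765]
force: [0.4, -0.4, -3.6]
width: 32.0
gripper_force: 59.7
```

Emit:
step_arm(
  series=[
    [[0, 0, 0, -0.067, -0.16, 0, 1], [0, 0, 0, -0.067, -0.16, 0, 1], [0, 0, 0, -0.067, -0.16, 0, 1], [0, 0, 0, -0.067, -0.16, 0, 1], [0, 0, 0, -0.067, -0.16, 0, 1], [0, 0, 0, -0.067, -0.16, 0, 1], [0, 0, 0, -0.067, -0.16, 0, 1], [0, 0, 0, -0.05, -0.12, 0, 1], [0, 0, 0, -0.03, -0.08, 0, 1], [0, 0, 0, -0.015, -0.04, 0, 1], [0, 0, 0, 0, 0, 0, 1], [0, 0, 0, 0, 0, 0, 1]],
  ],
)

```text
clock: 8.65
eef_pos: [556.4, -222.0, 253.7]
tool_rot: [3.141, -0.001, 2.768]
force: [0.1, 0.5, -2.1]
width: 32.3
gripper_force: 59.8
```

Run:
```python
from h import *
go(556,-229,28)
p=ctrl.get_image('scene');save(p,'s2.png',1.5)
```

```text
pos [ 556.4 -222.   253.7] rot [ 3.141e+00 -1.000e-03  2.768e+00] q [ 0.27  0.53  0.1   1.64 -0.06  0.97  1.59] F [ 0.1  0.5 -2.1] w 32.3 t 8.65
shift [-0.015 -0.046  1.505] dist 226 turn [ 0.001 -0.001 -0.   ]
```

View pics/s2.png

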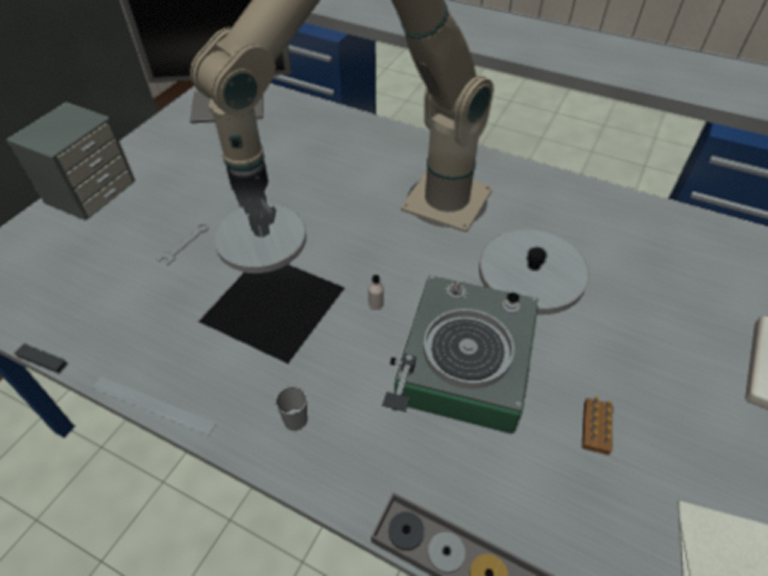

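The cover hangs level above the mat, clear of the oiler and beaker. I'll lower it, going slowly at the end.

Emit:
step_arm(
  series=[
    [[0, 0, 0, -0.01, -0.04, 0.06, 1], [0, 0, 0, 0, 0, 0.12, 1], [0, 0, 0, 0, 0, 0.18, 1], [0, 0, 0, 0, 0, 0.2, 1], [0, 0, 0, 0, 0, 0.2, 1], [0, 0, 0, 0, 0, 0.2, 1], [0, 0, 0, 0, 0, 0.16, 1], [0, 0, 0, 0, 0, 0.12, 1], [0, 0, 0, 0, 0, 0.08, 1], [0, 0, 0, 0, 0, 0.06, 1], [0, 0, 0, 0, 0, 0.04, 1], [0, 0, 0, 0, 0, 0, 1]],
  ],
)

```text
clock: 9.9
eef_pos: [555.5, -229.2, 40.4]
tool_rot: [-3.142, -0.001, 2.767]
force: [0.2, -0.1, -3.2]
width: 32.1
gripper_force: 59.7
```

Emit:
step_arm(
  series=[
    [[0, 0, 0, 0, 0, 0.02, 1], [0, 0, 0, 0, 0, 0.02, 1], [0, 0, 0, 0, 0, 0.01, 1], [0, 0, 0, 0, 0, 0.01, 1], [0, 0, 0, 0, 0, 0, 1]],
  ],
)

```text
clock: 10.4
eef_pos: [555.6, -229.3, 31.7]
tool_rot: [3.142, -0.0, 2.767]
force: [0.3, -0.0, -1.7]
width: 32.0
gripper_force: 59.7
```

Emit:
step_arm(
  series=[
    [[0, 0, 0, 0, 0, 0.007, 1], [0, 0, 0, 0, 0, 0.007, 1], [0, 0, 0, 0, 0, 0, 1]],
  ],
)

```text
clock: 10.7
eef_pos: [555.5, -229.3, 29.5]
tool_rot: [3.142, -0.0, 2.767]
force: [0.5, -0.7, -2.8]
width: 32.0
gripper_force: 59.7
```

Emit:
step_arm(
  series=[
    [[0, 0, 0, 0, 0, 0.006, 1], [0, 0, 0, 0, 0, 0.004, 1], [0, 0, 0, 0, 0, 0, 1]],
  ],
)

```text
clock: 11.0
eef_pos: [555.7, -229.3, 28.8]
tool_rot: [3.141, 0.0, 2.767]
force: [-2.0, 1.2, 3.6]
width: 31.8
gripper_force: 60.3
```

Emit:
step_arm(
  series=[
    [[0, 0, 0, 0, 0, 0, 0.6], [0, 0, 0, 0, 0, 0, 0.4], [0, 0, 0, 0, 0, 0, 0.2], [0, 0, 0, 0, 0, 0, 0], [0, 0, 0, 0, 0, 0, 0], [0, 0, 0, 0, 0, 0, 0], [0, 0, 0, 0, 0, 0, 0], [0, 0, 0, 0, 0, 0, 0]],
  ],
)

```text
clock: 11.8
eef_pos: [555.6, -229.3, 28.2]
tool_rot: [3.142, -0.0, 2.767]
force: [-0.0, -0.5, 0.2]
width: 85.5
gripper_force: 0.0
```

Emit:
step_arm(
  series=[
    [[0, 0, 0, 0, 0, -0.03, 0], [0, 0, 0, 0, 0, -0.08, 0], [0, 0, 0, 0, 0, -0.15, 0], [0, 0, 0, 0, 0, -0.2, 0], [0, 0, 0, 0, 0, -0.25, 0], [0, 0, 0, 0, 0, -0.25, 0], [0, 0, 0, 0, 0, -0.25, 0], [0, 0, 0, 0, 0, -0.2, 0], [0, 0, 0, 0, 0, -0.1, 0], [0, 0, 0, 0, 0, 0, 0]],
  ],
)

```text
clock: 12.8
eef_pos: [557.1, -230.0, 258.4]
tool_rot: [3.141, 0.007, 2.767]
force: [-0.0, 0.3, -0.6]
width: 85.5
gripper_force: 0.0
```

Run:
```python
from h import *
go(400,310,256)
p=ctrl.get_image('scene');save(p,'s3.png',1.5)
for r in ctrl.recognise(p,'cover'):print(r['score'],r['centre'],atz(p,r['centre'],24))
p=ctrl.get_image('top')
for r in ctrl.recognise(p,'cover'):print(r['score'],r['centre'],atz(p,r['centre'],24))
```

```text
pos [ 557.1 -230.   258.4] rot [3.141 0.007 2.767] q [ 0.28  0.53  0.1   1.63 -0.06  0.98  1.6 ] F [-0.   0.3 -0.6] w 85.5 t 12.8
shift [2.293e+00 2.967e+00 2.000e-03] dist 562 turn [0.    0.008 0.   ]
0.91 [177.8, 199.9] [ 570.11968062 -233.59201494   24.        ]
0.84 [177.0, 286.2] [159.80007627 316.60174808  24.        ]
0.71 [316.6, 180.0] [ 549.58776684 -203.05419415   24.        ]
0.36 [190.1, 188.1] [522.04233655 271.85614566  24.        ]
```

View pics/s3.png

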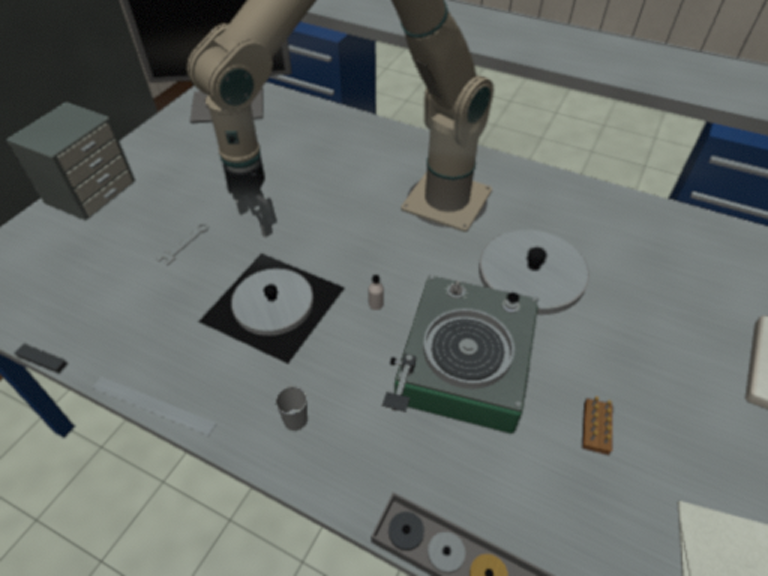

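The cover lies flat in the middle of the mat, its centre at about (271,300)/1.5 px. Next I'll close the fingers and move over the plunger.

Emit:
step_arm(
  series=[
    [[0, 0, 0, 0.08, 0.1, 0, 0.5], [0, 0, 0, 0.14, 0.176, 0, 1], [0, 0, 0, 0.14, 0.176, 0, 1], [0, 0, 0, 0.14, 0.176, 0, 1], [0, 0, 0, 0.14, 0.176, 0, 1], [0, 0, 0, 0.14, 0.176, 0, 1], [0, 0, 0, 0.14, 0.176, 0, 1], [0, 0, 0, 0.14, 0.176, 0, 1], [0, 0, 0, 0.14, 0.176, 0, 1], [0, 0, 0, 0.14, 0.176, 0, 1], [0, 0, 0, 0.14, 0.176, 0, 1], [0, 0, 0, 0.14, 0.176, 0, 1]],
  ],
)

```text
clock: 14.2
eef_pos: [440.0, 144.8, 253.6]
tool_rot: [-3.14, -0.002, 2.767]
force: [0.2, 0.3, -0.1]
width: 0.2
gripper_force: 0.0
```

Emit:
step_arm(
  series=[
    [[0, 0, 0, 0.14, 0.176, 0, 1], [0, 0, 0, 0.14, 0.176, 0, 1], [0, 0, 0, 0.14, 0.176, 0, 1], [0, 0, 0, 0.14, 0.176, 0, 1], [0, 0, 0, 0.1, 0.13, 0, 1], [0, 0, 0, 0.05, 0.06, 0, 1], [0, 0, 0, 0, 0, 0, 1], [0, 0, 0, 0, 0, 0, 1]],
  ],
)

```text
clock: 15.0
eef_pos: [391.5, 306.0, 254.1]
tool_rot: [-3.14, 0.0, 2.766]
force: [-0.2, 0.3, 0.2]
width: -0.4
gripper_force: 0.0
```

Run:
```python
from h import *
go(391.3,310,200)
p=ctrl.get_image('wrist');save(p,'w4.png',1.4)
for r in ctrl.recognise(p,'lock_top'):print(r['score'],r['centre'],atz(p,r['centre'],149))
print(proj(p,[391.3,310,149])*1.4)
```

```text
pos [391.5 306.  254.1] rot [-3.14   0.     2.766] q [-0.72  0.38 -0.    1.9   0.    0.86  0.47] F [-0.2  0.3  0.2] w -0.4 t 15.0
shift [0.011 0.025 0.361] dist 54 turn [-0.003  0.    -0.   ]
0.56 [260.5, 187.6] [389.90955913 310.13169245 149.        ]
[[365.38488571 264.98134096]]
```

View pics/w4.png

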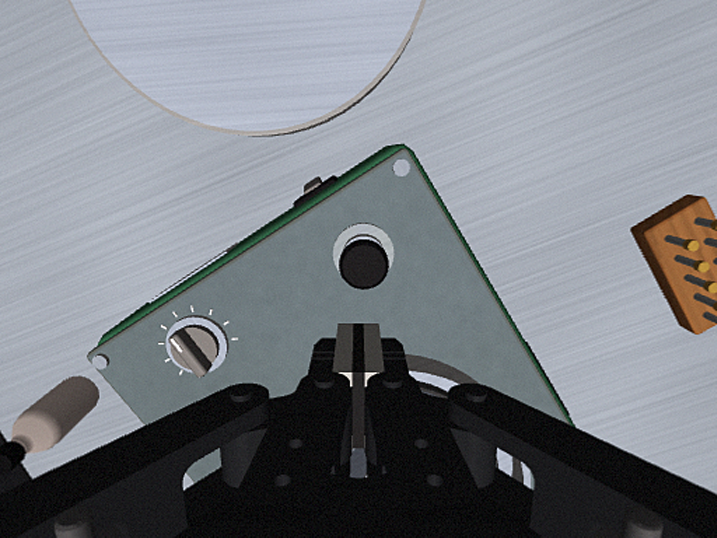

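The cap top is at (364,265)/1.4 px, which matches the predicted (365,265). I'll descend onto it.

Emit:
step_arm(
  series=[
    [[0, 0, 0, 0.01, 0.025, 0.05, 1], [0, 0, 0, 0, 0, 0.1, 1], [0, 0, 0, 0, 0, 0.15, 1], [0, 0, 0, 0, 0, 0.15, 1], [0, 0, 0, 0, 0, 0.1, 1], [0, 0, 0, 0, 0, 0.06, 1], [0, 0, 0, 0, 0, 0.03, 1], [0, 0, 0, 0, 0, 0.01, 1], [0, 0, 0, 0, 0, 0, 1]],
  ],
)

```text
clock: 16.0
eef_pos: [391.6, 311.8, 157.5]
tool_rot: [3.141, 0.0, 2.767]
force: [0.7, -0.1, -0.1]
width: 0.0
gripper_force: 0.0
```

Emit:
step_arm(
  series=[
    [[0, 0, 0, 0, 0, 0.02, 1], [0, 0, 0, 0, 0, 0.02, 1], [0, 0, 0, 0, 0, 0.02, 1], [0, 0, 0, 0, 0, 0, 1]],
  ],
)

```text
clock: 16.4
eef_pos: [391.4, 311.8, 148.3]
tool_rot: [3.141, 0.0, 2.767]
force: [0.3, 0.6, 4.1]
width: 0.0
gripper_force: 2.1
```

Contact at 148.3 mm, with the spring's 4 N starting. Now I'll press down.

Emit:
step_arm(
  series=[
    [[0, 0, 0, 0, 0, 0.02, 1], [0, 0, 0, 0, 0, 0.02, 1], [0, 0, 0, 0, 0, 0.02, 1], [0, 0, 0, 0, 0, 0.01, 1], [0, 0, 0, 0, 0, 0, 1]],
  ],
)

```text
clock: 16.9
eef_pos: [391.5, 311.9, 139.0]
tool_rot: [3.141, 0.0, 2.767]
force: [-2.4, -1.2, 13.4]
width: -0.0
gripper_force: 6.7
```

Emit:
step_arm(
  series=[
    [[0, 0, 0, 0, 0, 0.007, 1], [0, 0, 0, 0, 0, 0, 1]],
  ],
)

```text
clock: 17.1
eef_pos: [391.6, 312.0, 138.9]
tool_rot: [3.14, 0.001, 2.767]
force: [-3.6, -2.2, 22.7]
width: 0.1
gripper_force: 11.4
```

It is on the stop at 138.9 mm with 23 N. I'll hold it there.

Emit:
step_arm(
  series=[
    [[0, 0, 0, 0, 0, 0, 1], [0, 0, 0, 0, 0, 0, 1], [0, 0, 0, 0, 0, 0, 1], [0, 0, 0, 0, 0, 0, 1], [0, 0, 0, 0, 0, 0, 1], [0, 0, 0, 0, 0, 0, 1], [0, 0, 0, 0, 0, 0, 1], [0, 0, 0, 0, 0, 0, 1]],
  ],
)

```text
clock: 17.9
eef_pos: [391.6, 312.0, 138.9]
tool_rot: [3.14, 0.001, 2.767]
force: [-4.2, -1.7, 22.6]
width: -0.1
gripper_force: 11.3
```

Run:
```python
from h import *
s=ctrl.read_state();print(s['eef_pos'],s['force'])
if s['force'][2]>15 and s['eef_pos'][2]<140: print(ctrl.finish_job())
```

```text
[391.56427394 311.97388302 138.94167874] [-4.20380804 -1.70417743 22.63549922]
the job is handed in; nothing more can be done
None
```

The dust cover is lying right way up in the middle of the mat, and the arm is still holding the spindle-lock plunger down on its stop with about 23 N; the job was handed in at about 18 s, with no verdict returned.

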